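# Seat the bayonet collar of a filter cell and hold it home

## Task

Take the blue knurled collar from the worktop and set it, closed end up, over the spigot of the metal filter cell. Keep some push on it and turn it until the hidden keyways inside it drop over the cell's lugs, then push it fully home onto the seat against the sprung plunger. The plunger would lift it again, so finish while still holding the collar down with the gripper; leave the other things on the worktop where they stand.

Things in the scene. Friction and masses are not known exactly. Their poses are not given: they have to be found in the camera images.
- collar_centre (a point): Centre of the loose blue knurled collar: a round cap 54 mm across, 44 mm high, 0.1 to 0.17 kg, standing closed flat end up, mouth down, z up its axis. Grip its sides from above, at or a little above the centre. Bore 36 mm across, 38 mm deep, 1 mm wider all round than the spigot. Four keyways run down the bore, a quarter turn apart; they cannot be seen and their angle is not told.
- collar_rim (a point): Centre of the collar's open lower rim, on its axis, 22 mm below its centre. Fully home, this point lies on the cell's seat.
- cell_seat (a point): Centre of the filter cell's flat seat ring, 40 mm above the worktop, z up. The cell is a fixed upright metal fixture: base plate 96 mm across, 8 mm high; housing 74 mm across up to 24 mm; neck 50 mm across up to the seat; then the spigot. Two brass hose tails stick out along its x axis to 58 mm from the axis, 16 mm above the worktop. Collar home: its centre 22 mm above this point.
- spigot_top (a point): Centre of the top of the cell's spigot, a steel post 34 mm across that rises 34 mm above the seat; its top 5 mm are tapered.
- lug_tops (a point): Point on the spigot's axis level with the tops of its four steel lugs, 17 mm above the seat. The lugs are 5 mm wide, a quarter turn apart and reach 22 mm from the axis; their angle differs each time and is not told by x and y here. A collar not lined up rests on them, rim at this height; within about 0.08 rad of lining up it can drop. Any quarter turn contains one such angle.
- plunger (a joint): How far the white sprung plunger (18 mm across) in the top of the spigot is pressed down (m): 0 at rest, standing 46 mm above the seat; 0.008 with the collar home. It meets the collar's inner ceiling when the rim is 8 mm above the seat, pushes back with 5 N at first, 9 N at home, and lifts the collar if it is let go.
- beaker_100_mid (a point): Bystander: clear glass beaker, 52 mm across, 68 mm high; its centre.
- vial_3_mid (a point): Bystander: small glass vial with red cap, 25 mm across, 57 mm high; its centre.
- tape_roll_mid (a point): Bystander: roll of tan tape lying flat, 68 mm across, 16 mm high; its centre.
- reagent_bottle_b_mid (a point): Bystander: white reagent bottle with white cap, 65 mm across, 125 mm high; its centre.
- blue_cap_mid (a point): Bystander: blue plastic bottle cap, open side up, stepped and smooth, 58 mm across, 32 mm high; its centre. Not the collar.
- weight_100_mid (a point): Bystander: small knobbed cream-coloured weight, 27 mm across, 36 mm high; its centre.
Not all that is in view belongs to the job. Leave any orange look-alike of the part that bears cell_seat alone. Leave any turquoise look-alike of the part that bears collar_centre alone.

How it is judged:
On the way, in this order (a step that is already met when the one before it is completed fails the run):
1. the collar is lifted well clear of the worktop (height (world z) of collar_rim above 0.05 m), for 0.1 s.
2. the collar is over the spigot, upright, its rim below the spigot's top (horizontal distance between collar_rim and cell_seat below 0.004 m and z of collar_rim in the frame of cell_seat below 0.029 m and angle between collar_rim's own z axis and vertical below 0.15 rad), for 0.1 s.
At the end, for the whole second after the job is handed in: The collar is on the spigot with its rim within 2 mm of the seat, within 3 mm of the axis, tilted less than 0.07 rad, the plunger is pressed more than 6 mm, and the fingers still bear on the collar with more than 2 N (z of collar_rim in the frame of cell_seat below 0.002 m and horizontal distance between collar_rim and cell_seat below 0.003 m and angle between collar_rim's own z axis and vertical below 0.07 rad and value of joint plunger above 0.006 m and contact force between the fingers and collar above 2 N); the arm keeps its last pose, push and grip.
It fails at once if a bystander is moved by more than 30 mm (distance of any of beaker_100_mid, vial_3_mid, tape_roll_mid, reagent_bottle_b_mid, blue_cap_mid, weight_100_mid from where it was at the start of the episode above 0.03 m).
It also fails if it takes over 58 s, if anything falls off the work surface, if the arm or the gripper's body presses on something with over 40 N, if the wrist force passes 120 N, or if a joint passes its speed limit or range.

## Robot

A 7-joint arm with a two-finger parallel gripper is mounted at the origin on a cart in front of the work surface, level with it; the furniture and walls round the work are solid. World frame = base frame: x ahead of the robot, y to its left, z up, the work surface at z = 0. Lengths are in m, angles in rad, forces in N, time in s.
With the tool pointing down it reaches from about 0.35 to 0.775 m from the base axis. Payload 3.1 kg.
Tool frame: the origin (TCP) lies at the very end of the fingers, on their centre line; the grasp point (between the pads) lies 19 mm behind it (r.grip_point_offset is the distance from the TCP to the grasp point, in m); z points along the fingers, y is the line along which they close (so a half turn about z gives the same grasp; the last joint's range is limited). The gripper opens to 85 mm and grips with 20 to 120 N. Pads are 22 mm wide; open, the fingers measure 114 mm over their backs; the gripper's body (76 mm by 85 mm) begins 54 mm behind the grasp point. The pads swing forward as they close: fully open they stand 13 mm farther back than shut.
Start: joints at [-0.042, 0.311, 0.014, 1.512, -0.004, 1.319, -0.027], TCP at [0.55, 0, 0.205] pointing down, gripper open.
Joint ranges: [-2.7, 2.7], [-0.3, 1.91], [-1.27, 1.3], [0.12, 2.57], [-1.44, 4.58], [0.2, 2.03], [-3.05, 3.05]. Speed limits (rad/s): [2.79, 2.79, 3.14, 3.14, 3.14, 3.14, 3.14].

## Interface

Orientations are given as a unit quaternion [w, x, y, z].
In Python, from rig import readout, imaging, workorder, r gives the robot as it stands.
- The arm moves only by the tool arm_command, never from a script. Its argument "targets" is a list of rows, each a list of 4 numbers: the shift along the tool's x, y, z in mm, then the turn about the tool's z in rad. A call has 1 to 5 rows; each row is the pose to reach, as a shift and turn from the pose commanded when the call began, along the tool's axes at that moment; what a row does not reach only later rows make up. A row lasts 1/10 s, in which the tool goes at most 50 mm and 8.59 degrees, less where a joint would pass 70% of its speed; a pose out of reach is approached as far as the arm can. A call with a gripper value outside its range is refused whole. "jaw" is the gripper's target within -1 to 1 (shut at 1, half-way at 0, fully open at -1), set as the call begins (left out, the last holds). The fingers move at their own pace and stop on an object; "force" is the grip in N (left out, the last holds). Time passes only in rows, so rows that repeat a pose let the fingers close. It gives the time, the measured TCP pose, the force, the opening and the grip force at its end, in the units of the state.
- readout.sense(): the state, without advancing time (a new reading comes with each control period).
- imaging.capture(name): name is "scene" or "side" or "wrist"; returns (picture, depth): 384x512x3 uint8, blue, green, red; 384x512 float32, m along the optical axis (not along the pixel's ray), 0 where there is no reading.
- imaging.get_calibration(name): a dict with "vfov" (degrees; the focal length in pixels is half the picture's height over the tangent of half this angle, whatever the lens; pixels are square), "cx", "cy" (the principal point, pixels), "rvec" (rotation vector, rad) and "tvec" (3), from world to camera coordinates, as OpenCV has them. Camera axes: x right, y down, z forward; pixel columns grow to the right and rows downward; lengths in m; the calibration is good to about 2 mm. A picture is of the moment at which its call begins: read the wrist's pose just before it. get_calibration takes no time and is no camera call; for the wrist camera it gives the pose at the moment of the call.
- workorder.job_done(): hands the job in; it is judged then, once.
The state is a dict: "time": time; "joint_positions": joint angles; "qd": joint speeds; "effort": joint torques, N m; "tool_pos": TCP position; "ee_rot": TCP orientation; "wrist_force": force on the tool from outside, world axes, zero at the start; "torque": the same for the moment, N m; "opening": finger opening in m; "grasp_force": force on a finger pad.
Only numpy, scipy, OpenCV 4.12 (cv2) and the standard library are available. Lean on these libraries where they do the work, as an engineer would, in place of code of your own. Each camera call takes 0.05 s, during which the arm holds its last target. There are 200 camera calls.

## Working session

There is one attempt and no reset: what is moved stays moved. The work goes in short steps, Python scripts to look and compute and a tool call to move; the robot and the scene stay as the last step left them, time stands still between calls to the robot, and variables do not carry over. Pictures are saved under pics/ and viewed, at most 10 in all, crops included, and the job is handed in when it is done.

Besides the shell and the picture viewer there is one more tool, called as name(argument=value, ...), one argument or row to a line, values as JSON. arm_command: Moves the arm, as the interface text tells. Its arguments: {"type":"object","properties":{"targets":{"type":"array","items":{"type":"array","items":{"type":"number"}}},"jaw":{"type":"number"},"force":{"type":"number"}},"required":["targets"]}

```bash
ls; mkdir -p pics; cat > h.py <<'E'
import sys; sys.path.insert(0,'.')
import numpy as np, cv2
from rig import readout, imaging, workorder, r
def cal(n):
    c=imaging.get_calibration(n); f=192/np.tan(np.radians(c['vfov'])/2)
    R=cv2.Rodrigues(np.array(c['rvec'],float))[0]; t=np.array(c['tvec'],float).ravel()
    return f,c['cx'],c['cy'],R,t
def ray(C,u,v):
    f,cx,cy,R,t=C; return -R.T@t, R.T@np.array([(u-cx)/f,(v-cy)/f,1.])
def onplane(C,u,v,z):
    o,d=ray(C,u,v); return o+d*(z-o[2])/d[2]
def cloud(C,dep):
    f,cx,cy,R,t=C; v,u=np.indices(dep.shape)
    P=np.stack([(u-cx)/f*dep,(v-cy)/f*dep,dep],-1); return (P-t)@R
E
python3 - <<'E'
from h import *
a=[]
for n in ('scene','side'):
    p,d=imaging.capture(n); cv2.imwrite(f'pics/{n}.png',p); np.savez(f'{n}.npz',p=p,d=d,c=np.array(0)); print(n,imaging.get_calibration(n),(d>0).mean())
s=readout.sense(); print(s)
p,d=imaging.capture('wrist'); cv2.imwrite('pics/wrist.png',p); print(imaging.get_calibration('wrist'),r.grip_point_offset)
E
```

```text
pics
scene {'vfov': 48.8267595865348, 'cx': 260.98092175391736, 'cy': 188.8711940848475, 'rvec': array([ 2.12338427, -1.31118293,  0.4639791 ]), 'tvec': array([-0.27696582,  0.43243932,  1.10222981])} 0.9950459798177084
side {'vfov': 47.594582246548484, 'cx': 250.80378773446978, 'cy': 189.69102294716114, 'rvec': array([ 0.30871296, -2.46941692,  1.64615294]), 'tvec': array([0.55159474, 0.12580806, 1.38572744])} 0.9595438639322916
{'time': 0.1, 'joint_positions': array([-0.0417121 ,  0.31163239,  0.01401717,  1.51291186, -0.00442376,
        1.31918973, -0.02720929]), 'qd': array([-0.0010131 , -0.00297466,  0.00013044, -0.00441055, -0.00010237,
       -0.00115806,  0.00149172]), 'effort': array([ 1.58822681e-03, -3.80853546e+01,  1.46967340e-01, -2.31242698e+01,
        1.21570277e-02,  8.10778613e-03,  3.56746978e-05]), 'tool_pos': array([5.49288037e-01, 1.39330014e-05, 2.03930987e-01]), 'ee_rot': array([-0.00071984,  0.7070886 ,  0.70712417, -0.00077149]), 'wrist_force': array([ 0.51571195,  0.42464177, -0.14617471]), 'torque': array([-0.02218047, -0.06516378,  0.03872829]), 'grasp_force': 0.0, 'opening': 0.08551862647779526}
{'vfov': 61.826127195378355, 'cx': 252.92114346682257, 'cy': 189.1698238742833, 'rvec': array([-2.86443391e+00,  3.76174785e-04,  1.85592885e-03]), 'tvec': array([-0.54915726, -0.03395593,  0.37763289])} 0.0187
```

View scene.

View pics/scene.png

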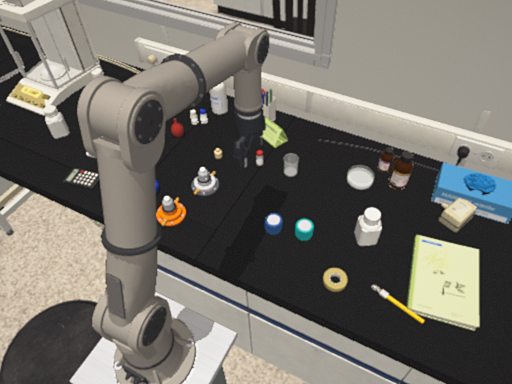

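View pics/side.png

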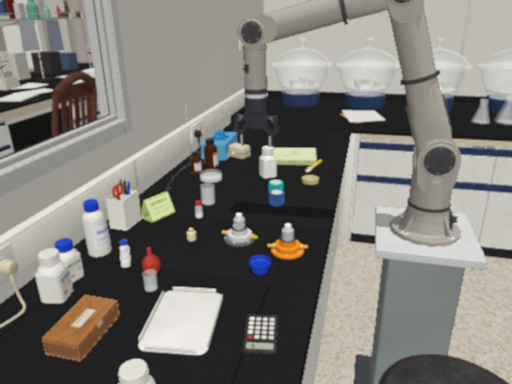

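Scene view: blue collar at (273,224), turquoise look-alike (304,229), metal cell (204,180), orange look-alike (171,211); the open blue cap is at side (260,264). The closed-topped blue one at (273,224) fits; confirming in a crop while measuring.

```bash
python3 - <<'E'
from h import *
S={n:np.load(n+'.npz') for n in('scene','side')}
C={n:cal(n) for n in S}
crops=[]
for n,box in(('scene',(150,150,330,260)),('side',(205,170,325,285))):
    x0,y0,x1,y1=box; crops.append(cv2.resize(S[n]['p'][y0:y1,x0:x1],(400,300),interpolation=cv2.INTER_CUBIC))
cv2.imwrite('pics/crop.png',np.hstack(crops))
def tri(a,b):
    (o1,d1),(o2,d2)=ray(C['scene'],*a),ray(C['side'],*b)
    A=np.stack([d1,-d2],1); s=np.linalg.lstsq(A,o2-o1,rcond=None)[0]
    p,q=o1+s[0]*d1,o2+s[1]*d2; return (p+q)/2,np.linalg.norm(p-q)
for n in S:
    hsv=cv2.cvtColor(S[n]['p'],cv2.COLOR_BGR2HSV); P=cloud(C[n],S[n]['d'])
    for nm,lo,hi in(('blue',(100,90,50),(130,255,255)),('turq',(82,90,50),(98,255,255)),('orange',(5,150,120),(18,255,255))):
        m=cv2.inRange(hsv,lo,hi); k,l,st,ce=cv2.connectedComponentsWithStats(m)
        for i in range(1,k):
            if st[i,4]>60:
                q=P[l==i]; print(n,nm,st[i],ce[i].round(1),np.median(q,0).round(3),np.percentile(q,[2,98],0).round(3).tolist())
    # points in work region: heights around cell
    w=(P[...,2]>.06)&(P[...,2]<.1)&(P[...,0]>.35)&(P[...,0]<.7)&(abs(P[...,1])<.4)&(S[n]['d']>0)
    k,l,st,ce=cv2.connectedComponentsWithStats(w.astype(np.uint8))
    for i in range(1,k):
        if st[i,4]>20: print(n,'tall',st[i],ce[i].round(1),np.percentile(P[l==i],[2,50,98],0).round(3).tolist())
E
```

```text
scene blue [ 431  163   81   61 2593] [474.7 188.7] [ 0.874 -0.634  0.074] [[0.833, -0.748, 0.027], [0.953, -0.522, 0.111]]
scene blue [264 212  19  23 243] [273. 225.] [ 0.484 -0.106  0.027] [[0.472, -0.126, -0.002], [0.556, -0.073, 0.048]]
scene blue [158 266  90  45 216] [203.  287.9] [ 0.331  0.099 -0.293] [[0.321, -0.075, -0.3], [0.335, 0.293, -0.257]]
scene blue [250 310 149  72 453] [326.  346.9] [ 0.33  -0.382 -0.292] [[0.321, -0.608, -0.299], [0.334, -0.11, -0.255]]
scene turq [295 218  19  23 257] [303.6 230.8] [ 0.506 -0.2    0.026] [[0.495, -0.222, -0.003], [0.581, -0.168, 0.047]]
scene orange [156 197  30  29 435] [171.1 214.6] [0.382 0.209 0.018] [[0.354, 0.183, -0.002], [0.448, 0.264, 0.039]]
scene tall [198 167  10  11  78] [202.2 171.8] [[0.54, 0.176, 0.061], [0.552, 0.188, 0.073], [0.565, 0.205, 0.086]]
scene tall [162 196  11  12  93] [166.8 201.1] [[0.384, 0.213, 0.061], [0.394, 0.222, 0.072], [0.413, 0.238, 0.087]]
scene tall [357 215  23  20 246] [366.2 226.2] [[0.558, -0.399, 0.062], [0.573, -0.371, 0.084], [0.604, -0.339, 0.095]]
side blue [ 60  54  18  15 223
[... 1604 characters left out ...]

side turq [268 179  17  13 117] [275.5 185.3] [ 0.522 -0.177  0.031] [[0.497, -0.33, -0.002], [0.576, -0.159, 0.045]]
side orange [271 239  34  21 487] [287.1 249.4] [0.394 0.254 0.016] [[0.354, 0.189, -0.0], [0.443, 0.277, 0.04]]
side orange [  42  296   75   57 1499] [ 76.  323.8] [0.773 0.714 0.044] [[0.726, 0.619, 0.023], [0.809, 0.761, 0.046]]
side tall [259 154  17  11 154] [267.2 158.8] [[0.562, -0.375, 0.062], [0.591, -0.35, 0.081], [0.632, -0.33, 0.098]]
side tall [233 213  11  12  95] [238.2 218.7] [[0.542, 0.189, 0.061], [0.555, 0.203, 0.072], [0.572, 0.213, 0.088]]
side tall [282 223  11  13 109] [287.1 229.4] [[0.385, 0.222, 0.061], [0.399, 0.237, 0.073], [0.414, 0.247, 0.087]]
```

View pics/crop.png

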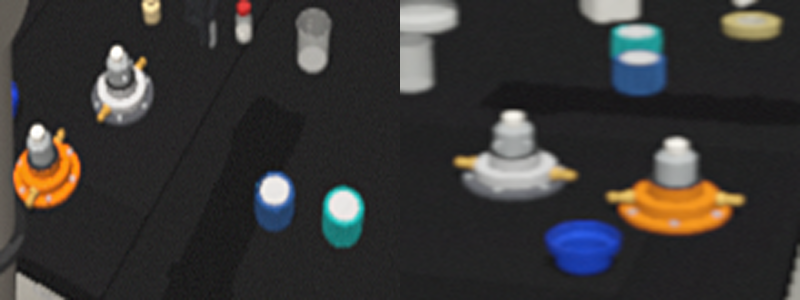

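The crop confirms it: the blue collar has a closed pale top (not open) and the metal cell is the grey one with brass tails. Collar ≈ (0.50,-0.10), cell ≈ (0.555,0.195). Moving above the collar for a close look.

arm_command(
  targets=[
    [-40, -20, 0, 0],
    [-70, -35, 0, 0],
    [-70, -50, 0, 0],
    [-70, -50, 0, 0],
  ],
  jaw=-1,
)

```text
time: 0.55
tool_pos: [0.4981, -0.0714, 0.2047]
ee_rot: [-0.001, 0.708, 0.706, -0.001]
wrist_force: [0.9, 0.7, -0.6]
opening: 0.0857
grasp_force: 0.0
```

```bash
cat >> h.py <<'E'
def top_collar(p,C,z):
    """blue collar: pale top disc enclosed by hull of blue -> ellipse centre on plane z"""
    hsv=cv2.cvtColor(p,cv2.COLOR_BGR2HSV)
    m=cv2.inRange(hsv,(100,90,40),(130,255,255))
    k,l,st,ce=cv2.connectedComponentsWithStats(m); return m,l,st,ce
E
python3 - <<'E'
from h import *
s=readout.sense(); print(s['time'],s['tool_pos'],s['ee_rot'])
C=cal('wrist'); p,d=imaging.capture('wrist'); cv2.imwrite('pics/w1.png',p); np.savez('w1.npz',p=p,d=d)
m,l,st,ce=top_collar(p,C,.044)
print([(x.tolist(),c.round(1).tolist()) for x,c in zip(st,ce) if x[4]>100])
P=cloud(C,d); w=(abs(P[...,2]-.044)<.004)&(d>0)
k,l,st,ce=cv2.connectedComponentsWithStats(w.astype(np.uint8))
for i in range(1,k):
    if st[i,4]>100: print(st[i],ce[i],np.percentile(P[l==i],[2,50,98],0).round(4).tolist())
print((d>0).mean())
E
```

```text
0.55 [ 0.49813132 -0.07138319  0.20473532] [-5.76982430e-04  7.08260958e-01  7.05950261e-01 -5.57519439e-04]
[([0, 0, 512, 384, 195437], [255.5, 191.6]), ([230, 159, 52, 56, 1171], [255.5, 183.1])]
[498   3  14  24 113] [503.44247788  16.07079646] [[0.7266, 0.0632, 0.0401], [0.7292, 0.0702, 0.0423], [0.7391, 0.0809, 0.0476]]
[470 118  36  47 252] [478.83730159 138.21428571] [[0.7221, -0.0662, 0.0402], [0.726, -0.0398, 0.0442], [0.7449, -0.0211, 0.0479]]
[ 231  166   50   49 1877] [255.27277571 190.10442195] [[0.4766, -0.1204, 0.0413], [0.5001, -0.0957, 0.043], [0.5246, -0.0726, 0.0445]]
[ 253  249   46   43 1531] [275.33311561 269.84846506] [[0.4999, -0.2163, 0.0411], [0.5232, -0.1913, 0.0429], [0.5472, -0.1678, 0.0444]]
0.9959309895833334
```

View pics/w1.png

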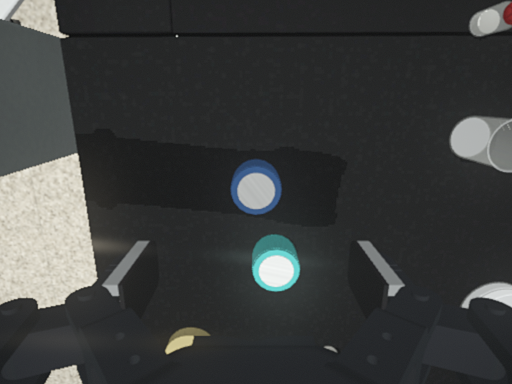

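Collar's pale top is at (255,190), turquoise at (276,270). Top centre (0.5005,-0.0965,0.044) matches both views and the stated height. Descending to grasp.

arm_command(
  targets=[
    [-25, 2, 30, 0],
    [-25, 2, 80, 0],
    [-25, 2, 120, 0],
    [-25, 2, 150, 0],
    [-25, 2, 150, 0],
  ],
)

```text
time: 1.1
tool_pos: [0.4983, -0.0928, 0.0503]
ee_rot: [-0.004, 0.706, 0.708, -0.003]
wrist_force: [-1.5, 0.1, 0.5]
opening: 0.0852
grasp_force: 0.0
```

```bash
python3 - <<'E'
from h import *
s=readout.sense(); print(s['time'],s['tool_pos'],s['ee_rot'],s['wrist_force'])
C=cal('wrist'); p,d=imaging.capture('wrist'); cv2.imwrite('pics/w2.png',p)
P=cloud(C,d); w=(abs(P[...,2]-.044)<.004)&(d>0)&(abs(P[...,0]-.5)<.06)&(abs(P[...,1]+.1)<.045)
print(np.percentile(P[w],[1,50,99],0).round(4).tolist())
E
```

```text
1.1 [ 0.49831814 -0.09281498  0.05029842] [-0.00445105  0.70626179  0.70793113 -0.00282604] [-1.474965    0.10627786  0.49539044]
[[0.4756, -0.1214, 0.0411], [0.5006, -0.095, 0.043], [0.5253, -0.0712, 0.0445]]
```

arm_command(
  targets=[
    [-3, 2, 20, 0],
    [-3, 2, 40, 0],
    [-3, 2, 43, 0],
    [-3, 2, 43, 0],
  ],
)

```text
time: 1.55
tool_pos: [0.5055, -0.0976, 0.0132]
ee_rot: [0.001, 0.707, 0.707, 0.001]
wrist_force: [0.4, -0.1, 0.4]
opening: 0.0854
grasp_force: 0.0
```

arm_command(
  targets=[
    [0, 0, 0, 0],
    [0, 0, 0, 0],
    [0, 0, 0, 0],
    [0, 0, 0, 0],
    [0, 0, 0, 0],
  ],
  jaw=1,
  force=50,
)

```text
time: 2.05
tool_pos: [0.5047, -0.0988, 0.0178]
ee_rot: [0.001, 0.707, 0.707, 0.0]
wrist_force: [-3.6, 0.7, 30.8]
opening: 0.0126
grasp_force: 16.9
```

arm_command(
  targets=[
    [0, 0, 0, 0],
    [0, 0, 0, 0],
    [0, 0, 0, 0],
  ],
)

```text
time: 2.35
tool_pos: [0.5049, -0.0989, 0.0176]
ee_rot: [0.001, 0.707, 0.707, 0.001]
wrist_force: [-11.1, 0.5, 31.0]
opening: -0.0
grasp_force: 15.2
```

```bash
python3 - <<'E'
from h import *
p,d=imaging.capture('wrist'); q,_=imaging.capture('scene')
cv2.imwrite('pics/w3.png',np.hstack([cv2.resize(p,(400,300)),cv2.resize(q[160:280,200:360],(400,300),interpolation=cv2.INTER_CUBIC)]))
E
```

```text
(no output)
```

View pics/w3.png

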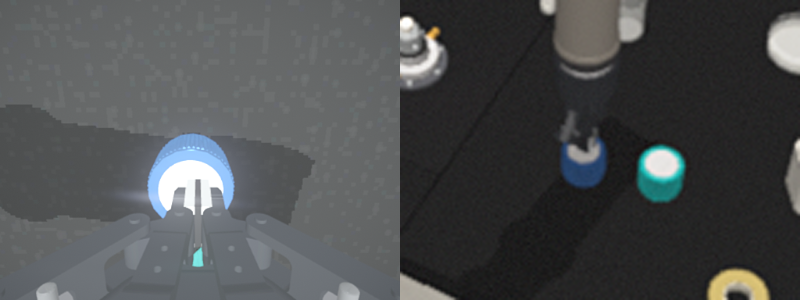

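The fingers are shut on top of the collar (its white top at (190,185) left, (583,155) right) rather than round it. Checking the true fingertip height.

```bash
python3 - <<'E'
from h import *
print(readout.sense()['tool_pos'],readout.sense()['joint_positions'])
o=[]
for n in('side','scene','wrist'):
    C=cal(n); p,d=imaging.capture(n); P=cloud(C,d)
    if n=='wrist': print('cam',-C[3].T@C[4])
    w=(d>0)&(abs(P[...,0]-.5)<.09)&(abs(P[...,1]+.1)<.06)
    hsv=cv2.cvtColor(p,cv2.COLOR_BGR2HSV)
    b=(cv2.inRange(hsv,(100,60,40),(130,255,255))>0)&w
    print(n,'blue',np.percentile(P[b],[2,50,98],0).round(3).tolist())
    v,u=np.nonzero(b); print('blue px',u.min(),u.max(),v.min(),v.max())
    g=w&~b&(P[...,2]>.025)&(P[...,2]<.2)
    for z in np.arange(.03,.15,.01):
        q=P[g&(abs(P[...,2]-z)<.005)]
        if len(q)>3: print('%.2f'%z,len(q),np.percentile(q[:,:2],[3,97],0).round(3).tolist())
    if n!='wrist':
        o.append(cv2.resize(p[130:220,220:340] if n=='side' else p[180:270,220:340],(400,300),interpolation=cv2.INTER_CUBIC))
cv2.imwrite('pics/w4.png',np.hstack(o))
E
```

```text
[ 0.5048718  -0.09885081  0.01758873] [ 0.11341282  0.42554053  0.05940803  1.8544606  -0.03179677  0.86004362
  0.18777304]
side blue [[0.473, -0.145, -0.001], [0.496, -0.077, 0.018], [0.535, -0.064, 0.045]]
blue px 268 285 191 207
0.04 26 [[0.481, -0.109], [0.526, -0.076]]
0.05 24 [[0.483, -0.113], [0.517, -0.077]]
0.06 24 [[0.492, -0.104], [0.519, -0.084]]
0.07 23 [[0.492, -0.103], [0.519, -0.084]]
0.08 23 [[0.491, -0.102], [0.521, -0.082]]
0.09 38 [[0.478, -0.101], [0.532, -0.082]]
0.10 55 [[0.471, -0.111], [0.54, -0.082]]
0.11 51 [[0.463, -0.11], [0.55, -0.079]]
0.12 62 [[0.454, -0.104], [0.555, -0.076]]
0.13 82 [[0.447, -0.099], [0.561, -0.078]]
0.14 88 [[0.448, -0.103], [0.561, -0.075]]
scene blue [[0.472, -0.126, -0.003], [0.482, -0.11, 0.025], [0.545, -0.074, 0.047]]
blue px 264 282 215 235
0.04 52 [[0.482, -0.117], [0.512, -0.083]]
0.05 23 [[0.481, -0.12], [0.509, -0.085]]
0.06 14 [[0.49, -0.11], [0.505, -0.095]]
0.07 6 [[0.494, -0.111], [0.505, -0.106]]
0.08 6 [[0.494, -0.111], [0.52, -0.107]]
0.09 14 [[0.477, -0.112], [0.526, -0.096]]
0.10 19 [[0.471, -0.112], [0.539, -0.095]]
0.11 20 [[0.463, -0.116], [0.518, -0.096]]
0.12 22 [[0.454, -0.117], [0.521, -0.107]]
0.13 37 [[0.443, -0.116], [0.512, -0.088]]
0.14 48 [[0.443, -0.118], [0.491, -0.088]]
cam [ 0.50444691 -0.02833301  0.18528455]
wrist blue [[0.475, -0.112, -0.001], [0.5, -0.078, 0.042], [0.527, -0.07, 0.044]]
blue px 188 300 170 279
0.04 2391 [[0.482, -0.105], [0.518, -0.078]]
0.05 369 [[0.493, -0.091], [0.516, -0.087]]
0.06 639 [[0.492, -0.092], [0.517, -0.087]]
0.07 702 [[0.492, -0.091], [0.517, -0.087]]
0.08 987 [[0.493, -0.108], [0.516, -0.086]]
0.09 3038 [[0.474, -0.106], [0.535, -0.084]]
0.10 6833 [[0.468, -0.106], [0.541, -0.085]]
0.11 7229 [[0.46, -0.105], [0.549, -0.081]]
0.12 12185 [[0.452, -0.099], [0.556, -0.081]]
0.13 9249 [[0.452, -0.088], [0.558, -0.08]]
0.14 1875 [[0.487, -0.08], [0.522, -0.078]]
```

View pics/w4.png

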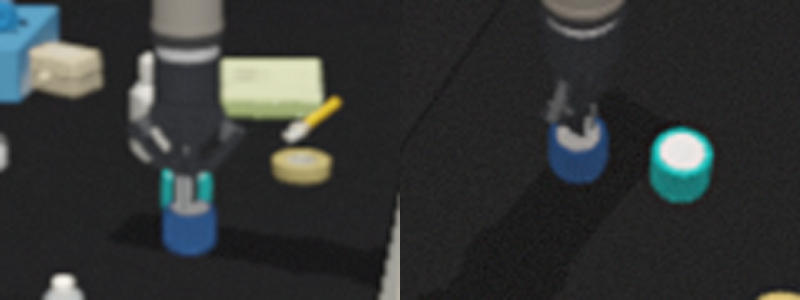

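```bash
python3 - <<'E'
from h import *
print(readout.sense()['tool_pos'],readout.sense()['wrist_force'])
f,cx,cy,_,_=cal('wrist'); R=cv2.Rodrigues(np.array([-2.86443391e+00,3.76e-4,1.856e-3]))[0]; t=np.array([-0.54915726,-0.03395593,0.37763289])
d=np.load('w1.npz')['d']; P=cloud((f,cx,cy,R,t),d)-[.5493,0,.2039]  # rel. to TCP
for nm,a in(('L',P[235:330,100:162]),('R',P[235:330,345:405])):
    q=a[(a[...,2]>-.05)&(a[...,2]<.12)]
    print(nm,np.percentile(q,[0,1,5,50,99],0).round(4).tolist())
    print(q[q[:,2].argsort()[:8]].round(4).tolist())
E
```

```text
[ 0.50487794 -0.09888665  0.01757985] [-10.5684739    0.88635192  30.23384926]
L [[-0.0566, -0.0108, 0.0377], [-0.0555, -0.0093, 0.04], [-0.0532, -0.0063, 0.044], [-0.0428, 0.0111, 0.0673], [-0.027, 0.0185, 0.104]]
[[-0.0431, 0.0007, 0.0377], [-0.0431, -0.0058, 0.0378], [-0.0431, 0.0048, 0.0379], [-0.043, 0.0058, 0.0379], [-0.0431, -0.0012, 0.038], [-0.0429, 0.0001, 0.0385], [-0.0428, 0.0065, 0.0385], [-0.0429, -0.0012, 0.0387]]
R [[0.0253, -0.0108, 0.0378], [0.0274, -0.0094, 0.0399], [0.0305, -0.0063, 0.0439], [0.0428, 0.0109, 0.067], [0.0556, 0.0184, 0.1038]]
[[0.0433, 0.0017, 0.0378], [0.043, -0.0015, 0.0381], [0.0428, 0.0005, 0.0382], [0.0427, 0.0065, 0.0384], [0.0427, 0.0012, 0.0386], [0.0427, 0.0061, 0.0387], [0.043, -0.0042, 0.0387], [0.0426, -0.0042, 0.0388]]
```

The pads' depth shows the fingertips really sit ~26 mm above the reported TCP (open tips 38 mm above, rather than 13), so the grasp was too high. The collar has not moved. I'll raise, open and re-grasp lower.

arm_command(
  targets=[
    [0, 0, -20, 0],
    [0, 0, -40, 0],
    [0, 0, -40, 0],
    [0, 0, -40, 0],
    [0, 0, -40, 0],
  ],
  jaw=-1,
)

```text
time: 3.1
tool_pos: [0.5032, -0.0978, 0.0511]
ee_rot: [-0.001, 0.707, 0.707, -0.0]
wrist_force: [-0.9, 0.1, 0.1]
opening: 0.072
grasp_force: 0.0
```

arm_command(
  targets=[
    [0, 0, 0, 0],
    [0, 0, 0, 0],
    [0, 0, 0, 0],
  ],
)

```text
time: 3.4
tool_pos: [0.5036, -0.0979, 0.0513]
ee_rot: [-0.0, 0.707, 0.707, -0.0]
wrist_force: [-0.1, 0.1, 0.3]
opening: 0.0853
grasp_force: 0.0
```

```bash
python3 - <<'E'
from h import *
s=readout.sense(); print(s['time'],s['tool_pos'],s['ee_rot'],s['wrist_force'],s['opening'])
C=cal('wrist'); p,d=imaging.capture('wrist')
P=cloud(C,d); w=(abs(P[...,2]-.044)<.004)&(d>0)&(abs(P[...,0]-.5)<.06)&(abs(P[...,1]+.1)<.045)
print(np.percentile(P[w],[1,50,99],0).round(4).tolist())
g=(d>0)&(P[...,2]>.07)&(abs(P[...,1]-s['tool_pos'][1])<.009)
for sg in(-1,1):
    q=P[g&(sg*(P[...,0]-.5)>0)]; print(q[q[:,2].argsort()[:4]].round(4).tolist())
s=readout.sense(); print(s['tool_pos'])
E
```

```text
3.4 [ 0.50362159 -0.09791333  0.05131739] [-4.42746100e-04  7.07090894e-01  7.07122443e-01 -3.50841377e-04] [-0.05149815  0.14346046  0.28589276] 0.08529716403569969
[[0.4751, -0.1213, 0.0412], [0.5001, -0.0951, 0.043], [0.5248, -0.0712, 0.0445]]
[[0.4604, -0.1029, 0.0886], [0.4607, -0.0968, 0.0896], [0.4605, -0.1049, 0.0897], [0.4604, -0.1059, 0.0897]]
[[0.5464, -0.1031, 0.0892], [0.5464, -0.0925, 0.0894], [0.5463, -0.1025, 0.0894], [0.5464, -0.0984, 0.0894]]
[ 0.50375536 -0.0979342   0.05147469]
```

arm_command(
  targets=[
    [1.5, -3, 25, 0],
    [1.5, -3, 55, 0],
    [1.5, -3, 73, 0],
    [1.5, -3, 73, 0],
    [1.5, -3, 73, 0],
  ],
)

```text
time: 3.95
tool_pos: [0.5011, -0.0965, -0.021]
ee_rot: [-0.0, 0.707, 0.707, -0.0]
wrist_force: [0.4, -0.0, 0.6]
opening: 0.0852
grasp_force: 0.0
```

arm_command(
  targets=[
    [0, 0, 0, 0],
    [0, 0, 0, 0],
    [0, 0, 0, 0],
    [0, 0, 0, 0],
    [0, 0, 0, 0],
  ],
  jaw=1,
  force=50,
)

```text
time: 4.45
tool_pos: [0.502, -0.0967, -0.0194]
ee_rot: [0.001, 0.707, 0.707, 0.001]
wrist_force: [-2.0, 0.5, 6.4]
opening: 0.0532
grasp_force: 51.9
```

arm_command(
  targets=[
    [0, 0, -40, 0],
    [0, 0, -90, 0],
    [0, 0, -130, 0],
    [0, 0, -130, 0],
  ],
)

```text
time: 4.85
tool_pos: [0.5067, -0.0975, 0.1159]
ee_rot: [0.006, 0.707, 0.707, 0.005]
wrist_force: [1.5, 0.6, -0.5]
opening: 0.0535
grasp_force: 53.8
```

arm_command(
  targets=[
    [50, 10, 0, 0],
    [100, 25, 0, 0],
    [150, 40, 0, 0],
    [190, 50, 0, 0],
    [190, 50, 0, 0],
  ],
)

```text
time: 5.35
tool_pos: [0.5505, 0.1053, 0.1082]
ee_rot: [-0.003, 0.702, 0.712, 0.003]
wrist_force: [-0.6, 1.2, -1.9]
opening: 0.0535
grasp_force: 53.7
```

```bash
python3 - <<'E'
from h import *
s=readout.sense(); print(s['time'],s['tool_pos'],s['ee_rot'],s['wrist_force'],s['opening'],s['joint_positions'])
C=cal('wrist'); p,d=imaging.capture('wrist'); cv2.imwrite('pics/w5.png',p); np.savez('w5.npz',p=p,d=d)
P=cloud(C,d); n=(d>0)&(abs(P[...,0]-.555)<.06)&(abs(P[...,1]-.195)<.06)
for z0,z1 in((.083,.09),(.071,.076),(.05,.07),(.037,.042),(.021,.026),(.005,.01)):
    q=P[n&(P[...,2]>z0)&(P[...,2]<z1)]
    if len(q)>5: print(z0,len(q),np.percentile(q,[1,50,99],0).round(4).tolist())
g=(abs(P[...,0]-s['tool_pos'][0])<.03)&(abs(P[...,1]-s['tool_pos'][1])<.03)&(d>0)
print('held',np.percentile(P[g],[1,50,99],0).round(4).tolist())
E
```

```text
5.35 [0.5505494  0.10529234 0.10819719] [-0.00289933  0.70210547  0.71206164  0.00277913] [-0.60580166  1.24637846 -1.91360823] 0.05354078150485176 [-0.1919681   0.4029331  -0.02940722  1.62797984  0.00406872  1.10931557
 -0.20674121]
0.083 800 [[0.5488, 0.1864, 0.0833], [0.5568, 0.1947, 0.0848], [0.565, 0.2027, 0.0864]]
0.071 975 [[0.5434, 0.1813, 0.0711], [0.5557, 0.193, 0.0725], [0.5703, 0.2082, 0.0745]]
0.05 713 [[0.5383, 0.1761, 0.0536], [0.5552, 0.1916, 0.0682], [0.5751, 0.2132, 0.07]]
0.037 1421 [[0.5327, 0.1708, 0.0376], [0.5539, 0.1887, 0.0393], [0.5806, 0.2185, 0.0409]]
0.021 3874 [[0.5174, 0.1599, 0.0211], [0.5553, 0.1943, 0.0228], [0.5961, 0.2297, 0.0244]]
0.005 3358 [[0.5112, 0.1486, 0.0052], [0.5549, 0.1902, 0.0069], [0.6019, 0.2408, 0.0098]]
held [[0.5215, 0.0862, -0.002], [0.5504, 0.1171, 0.1711], [0.5794, 0.1321, 0.2289]]
```

View pics/w5.png

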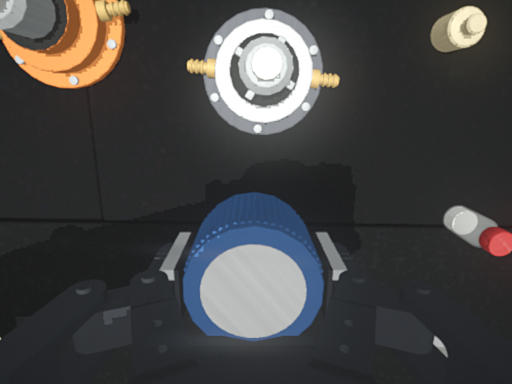

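The cell's plunger is at (265,63), collar held squarely with its top at (253,290). Cell axis ≈ (0.5568,0.1947), heights 86/74/40/24 mm all agree. Settling, then re-measuring both collar and cell.

arm_command(
  targets=[
    [0, 0, 0, 0],
    [0, 0, 0, 0],
    [0, 0, 0, 0],
  ],
)

```text
time: 5.7
tool_pos: [0.5508, 0.0912, 0.1087]
ee_rot: [0.0, 0.708, 0.706, -0.001]
wrist_force: [-0.1, 0.3, -1.9]
opening: 0.0534
grasp_force: 53.7
```

```bash
cat > m.py <<'E'
from h import *
s=readout.sense(); print(s['time'],s['tool_pos'].round(4),s['ee_rot'].round(4),s['wrist_force'].round(1),s['opening'])
C=cal('wrist'); p,d=imaging.capture('wrist'); 
P=cloud(C,d); n=(d>0)&(abs(P[...,0]-.555)<.06)&(abs(P[...,1]-.195)<.06)
for z0,z1 in((.083,.09),(.071,.076),(.021,.026)):
    q=P[n&(P[...,2]>z0)&(P[...,2]<z1)]
    if len(q)>5: a=np.percentile(q,[.5,99.5],0); print(z0,len(q),a.mean(0).round(4),(a[1]-a[0]).round(4))
T=s['tool_pos']
g=(d>0)&(np.hypot(P[...,0]-T[0],P[...,1]-T[1])<.04)&(cv2.cvtColor(p,cv2.COLOR_BGR2HSV)[...,1]<60)
zt=T[2]+.068
h=np.histogram(P[g][:,2],np.arange(zt-.03,zt+.03,.002)); zt=h[1][h[0].argmax()]+.001
g&=(abs(P[...,2]-zt)<.004)
k,l,st,ce=cv2.connectedComponentsWithStats(g.astype(np.uint8)); i=1+st[1:,4].argmax()
q=P[l==i]; c=np.linalg.lstsq(np.c_[q[:,:2],np.ones(len(q))],q[:,2],rcond=None)[0]
a=np.percentile(q,[.5,99.5],0); print('top z',np.median(q[:,2]).round(4),'centre',a.mean(0).round(4),'span',(a[1]-a[0]).round(4),'tilt',c[:2].round(3),'px',st[i],ce[i].round(1))
E
python3 m.py
```

```text
5.7 [0.5508 0.0912 0.1087] [ 2.000e-04  7.083e-01  7.059e-01 -5.000e-04] [-0.1  0.3 -1.9] 0.05344744242679233
0.083 862 [0.5568 0.1946 0.085 ] [0.0165 0.0167 0.0037]
0.071 989 [0.5567 0.1945 0.0732] [0.0271 0.0279 0.0044]
0.021 3918 [0.5569 0.1936 0.0229] [0.0819 0.0686 0.0037]
top z 0.1712 centre [0.5508 0.0913 0.1713] span [0.0385 0.0386 0.0028] tilt [-0.002  0.001] px [ 200  244  107   94 7865] [252.8 290.6]
```

arm_command(
  targets=[
    [40, 2, 0, 0],
    [80, 4, 0, 0],
    [103.5, 6, 0, 0],
    [103.5, 6, 0, 0],
    [103.5, 6, 0, 0],
  ],
)

```text
time: 6.25
tool_pos: [0.5569, 0.1966, 0.1088]
ee_rot: [0.0, 0.707, 0.707, -0.0]
wrist_force: [-0.4, -0.7, -1.4]
opening: 0.0533
grasp_force: 53.7
```

arm_command(
  targets=[
    [0, 0, 0, 0],
    [0, 0, 0, 0],
    [0, 0, 0, 0],
  ],
)

```text
time: 6.55
tool_pos: [0.5573, 0.1955, 0.109]
ee_rot: [0.0, 0.708, 0.706, -0.0]
wrist_force: [0.5, -0.2, -1.3]
opening: 0.0536
grasp_force: 53.7
```

```bash
python3 m.py
```

```text
6.55 [0.5573 0.1955 0.109 ] [ 3.000e-04  7.079e-01  7.063e-01 -2.000e-04] [ 0.5 -0.2 -1.3] 0.05357448800960535
0.071 120 [0.5567 0.207  0.0725] [0.0206 0.0058 0.0029]
0.021 2214 [0.5568 0.2054 0.023 ] [0.0811 0.0506 0.0039]
top z 0.1715 centre [0.5573 0.1956 0.1715] span [0.0385 0.0387 0.0027] tilt [-0.002  0.002] px [ 200  244  107   94 7873] [252.8 290.6]
```

arm_command(
  targets=[
    [-0.9, -0.5, 15, 0],
    [-0.9, -0.5, 30, 0],
    [-0.9, -0.5, 45, 0],
    [-0.9, -0.5, 50, 0],
    [-0.9, -0.5, 50, 0],
  ],
)

```text
time: 7.1
tool_pos: [0.5559, 0.1955, 0.0581]
ee_rot: [-0.0, 0.707, 0.707, -0.001]
wrist_force: [-0.0, -0.4, -0.9]
opening: 0.0535
grasp_force: 53.7
```

arm_command(
  targets=[
    [0, 0, 3, 0],
    [0, 0, 6, 0],
    [0, 0, 9, 0],
    [0, 0, 12, 0],
    [0, 0, 12, 0],
  ],
)

```text
time: 7.6
tool_pos: [0.5562, 0.196, 0.0464]
ee_rot: [-0.0, 0.707, 0.707, -0.0]
wrist_force: [-0.4, 0.1, -1.4]
opening: 0.0537
grasp_force: 53.7
```

arm_command(
  targets=[
    [-1, 0.5, 3, 0],
    [-1, 0.5, 6, 0],
    [-1, 0.5, 9, 0],
    [-1, 0.5, 11, 0],
    [-1, 0.5, 11, 0],
  ],
)

```text
time: 8.1
tool_pos: [0.557, 0.195, 0.0371]
ee_rot: [0.0, 0.707, 0.707, -0.0]
wrist_force: [-2.2, -0.8, 4.3]
opening: 0.0538
grasp_force: 54.4
```

arm_command(
  targets=[
    [0, 0, 1.5, 0.07],
    [0, 0, 1.5, 0.14],
    [0, 0, 1.5, 0.21],
    [0, 0, 1.5, 0.28],
    [0, 0, 1.5, 0.35],
  ],
)

```text
time: 8.6
tool_pos: [0.559, 0.1954, 0.037]
ee_rot: [0.001, 0.82, 0.572, 0.002]
wrist_force: [-0.6, -1.0, 7.9]
opening: 0.0534
grasp_force: 54.5
```

arm_command(
  targets=[
    [0, 0, 0, 0.07],
    [0, 0, 0, 0.14],
    [0, 0, 0, 0.21],
    [0, 0, 0, 0.28],
    [0, 0, 0, 0.35],
  ],
)

```text
time: 9.1
tool_pos: [0.5593, 0.1949, 0.037]
ee_rot: [0.001, 0.907, 0.421, 0.002]
wrist_force: [-0.6, -1.8, 7.6]
opening: 0.0535
grasp_force: 54.5
```

arm_command(
  targets=[
    [0, 0, 0.5, 0.07],
    [0, 0, 0.5, 0.14],
    [0, 0, 0.5, 0.21],
    [0, 0, 0.5, 0.28],
    [0, 0, 0.5, 0.35],
  ],
)

```text
time: 9.6
tool_pos: [0.5597, 0.1947, 0.0367]
ee_rot: [0.001, 0.967, 0.256, 0.003]
wrist_force: [0.3, -1.9, 7.6]
opening: 0.0531
grasp_force: 54.4
```

arm_command(
  targets=[
    [0, 0, 0, 0.07],
    [0, 0, 0, 0.14],
    [0, 0, 0, 0.21],
    [0, 0, 0, 0.28],
    [0, 0, 0, 0.35],
  ],
)

```text
time: 10.1
tool_pos: [0.5575, 0.1941, 0.0341]
ee_rot: [0.001, 0.996, 0.087, 0.0]
wrist_force: [-1.8, -2.7, 1.7]
opening: 0.0538
grasp_force: 52.1
```

It has dropped (force fell, z sank). Pushing down.

arm_command(
  targets=[
    [0, 0, 1.5, 0],
    [0, 0, 3, 0],
    [0, 0, 4.5, 0],
    [0, 0, 6, 0],
    [0, 0, 6, 0],
  ],
)

```text
time: 10.6
tool_pos: [0.5579, 0.1943, 0.0334]
ee_rot: [0.0, 0.996, 0.088, 0.001]
wrist_force: [-8.6, -5.1, 25.7]
opening: 0.0535
grasp_force: 54.2
```

```bash
python3 -c "
from h import *
s=readout.sense(); print(s['torque'],s['wrist_force'],s['tool_pos'],s['ee_rot'])"; python3 m.py
```

```text
[-1.18404233  2.01818154  1.36806155] [-8.60402514 -5.11000319 25.68989169] [0.55788184 0.19431827 0.03342791] [4.66663690e-04 9.96099100e-01 8.82351194e-02 9.63296447e-04]
10.6 [0.5579 0.1943 0.0334] [5.000e-04 9.961e-01 8.820e-02 1.000e-03] [-8.6 -5.1 25.7] 0.05350481690644423
0.083 1258 [0.5711 0.1967 0.0865] [0.0277 0.0788 0.0069]
0.071 665 [0.571  0.1968 0.0735] [0.0273 0.0783 0.0049]
0.021 3547 [0.5723 0.1955 0.0233] [0.0528 0.071  0.0044]
top z 0.0961 centre [0.5574 0.1952 0.0961] span [0.0388 0.0385 0.0028] tilt [-0.004 -0.   ] px [ 200  243  107   94 7961] [253.1 289.5]
```

arm_command(
  targets=[
    [0, 0, -4, -0.02],
    [0, 0, -4, -0.05],
    [0, 0, -4, -0.08],
    [0, 0, -4, -0.08],
  ],
)

```text
time: 11.05
tool_pos: [0.5574, 0.1943, 0.0315]
ee_rot: [0.0, 0.992, 0.125, 0.0]
wrist_force: [1.2, -2.3, 0.8]
opening: 0.053
grasp_force: 54.6
```

```bash
python3 -c "
from h import *
s=readout.sense(); print(s['torque'],s['wrist_force'],s['tool_pos'],s['ee_rot'])"
```

```text
[-0.5704439  -0.08966555  0.06204344] [ 1.23737178 -2.3128812   0.81094716] [0.55739072 0.19432272 0.03149547] [3.61778358e-04 9.92169832e-01 1.24895403e-01 1.76582807e-04]
```

arm_command(
  targets=[
    [0, 0, 3, 0],
    [0, 0, 6, 0],
    [0, 0, 9, 0],
    [0, 0, 11, 0],
    [0, 0, 12, 0],
  ],
)

```text
time: 11.55
tool_pos: [0.5575, 0.1943, 0.0209]
ee_rot: [0.0, 0.992, 0.125, 0.0]
wrist_force: [-2.2, -4.0, 10.1]
opening: 0.0536
grasp_force: 55.4
```

```bash
python3 -c "
from h import *
s=readout.sense(); print(s['torque'])"; python3 m.py
```

```text
[-0.93155854  0.56009476  0.08369545]
11.55 [0.5575 0.1943 0.0209] [4.000e-04 9.922e-01 1.246e-01 2.000e-04] [-2.2 -4.  10.1] 0.053589675887687836
0.083 10137 [0.5589 0.1982 0.0862] [0.0465 0.0617 0.0063]
0.071 902 [0.5694 0.197  0.0735] [0.0306 0.0776 0.0049]
0.021 3822 [0.5731 0.1962 0.0233] [0.0508 0.0697 0.0045]
top z 0.0835 centre [0.557  0.1951 0.0834] span [0.0387 0.0386 0.0027] tilt [0.004 0.002] px [ 200  243  107   94 7901] [253.1 289.6]
```

Almost home (top 0.0835 + ~1 mm bias ≈ 0.0845; home is 0.084). Pushing on with more margin.

arm_command(
  targets=[
    [0, 0, 1.5, 0],
    [0, 0, 3, 0],
    [0, 0, 4, 0],
    [0, 0, 4, 0],
    [0, 0, 4, 0],
  ],
)

```text
time: 12.1
tool_pos: [0.5576, 0.1944, 0.0204]
ee_rot: [-0.0, 0.992, 0.125, 0.0]
wrist_force: [-8.8, -5.3, 25.6]
opening: 0.0534
grasp_force: 57.0
```

```bash
python3 -c "
from h import *
s=readout.sense(); print(s['torque'])"; python3 m.py
```

```text
[-1.40339637  1.88200892  0.08684825]
12.1 [0.5576 0.1944 0.0204] [-1.000e-04  9.922e-01  1.247e-01  5.000e-04] [-8.8 -5.3 25.6] 0.0533839579920472
0.083 6979 [0.5593 0.1982 0.0862] [0.0455 0.0634 0.0064]
0.071 914 [0.5692 0.1972 0.0735] [0.0306 0.0775 0.005 ]
0.021 3856 [0.5735 0.1961 0.0233] [0.0507 0.0697 0.0045]
top z 0.0831 centre [0.5572 0.1951 0.0831] span [0.0387 0.0386 0.0028] tilt [0.002 0.001] px [ 200  243  107   94 7929] [253.  289.7]
```

Hard stop at the measured top height that means home (0.083, with the same 1 mm bias as on the worktop), upright, on axis within 1 mm, 25 N push. Handing in.

```bash
python3 -c "
from h import *
print(workorder.job_done())"
```

```text
the job is handed in; nothing more can be done
None
```

The blue collar is on the metal cell's spigot, keyed over the lugs and pushed to a hard stop on the seat, and I handed it in with the gripper still holding it down at about 25 N; the judged result was not shown.

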